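# Fit the fermentation lock to the oak cask

### The job

Fit the fermentation lock to the little oak cask, building it up on the cask from the bottom, one part at a time: the bored rubber bung (the one with a hole through it, not the solid one) into the bunghole until its flange sits on the steel rim, then the lock's foot into the bung, then the bell over the tube inside the lock, and last the vented cover on the lock's rim. Set the stoneware parts down without dropping them, every part upright, centred and fully seated, and leave the solid bung, the candle and the small bottle where they stand.

Things in the scene. Friction and masses are not known exactly. Their poses are not given: they have to be found in the camera images.
- cask: small oak cask lying on a dark wooden cradle, 190 mm long and 156 mm in diameter, with dark steel hoops; fixed. Its long axis is its own y axis; origin under its centre, on the table. The wood of its crown is 172 mm above the table.
- bunghole (a point): centre of the mouth of the cask's bunghole, level with the top of its steel rim, 184 mm above the table. The hole is vertical: a plain steel tube of inner diameter 51 mm, outer diameter 58 mm, standing 12 mm out of the wood, more than 32 mm deep; z up.
- bung: bored dark rubber bung, a hole right through it, 40 mm tall; origin at the centre of its underside, z up. Body tapers from 40 mm diameter (foot) to 47 at height 28; above that a flange 62 in diameter, 12 thick: grip across it. Bore 30 mm (foot) to 37 at height 28, 39 through the flange. Seated, the flange rests on the steel rim: origin 28 mm below the hole's mouth.
- solid_bung: solid bung of the same rubber and outline, without a hole (top closed). Origin: centre of its underside. Not wanted; leave it alone.
- lock: white stoneware cup on a tapered foot, 66 mm tall; origin at the centre of the foot's underside, z up. Foot 25 mm diameter, 32 at height 24. Cup from height 24 up, underside 44 across, outside 54 from height 31 (grip here), inside 46, floor at height 31, in it an upright tube, 14 in diameter, top at 59. Seated, the cup's underside rests on the bung's top: origin 16 mm above the bung's.
- bell: white stoneware bell: inverted cup with a knob, 57 mm tall; origin at the centre of its open mouth, on which it stands, z up. Cup 34 mm in diameter and height, inside 26 in diameter, 30 high; knob 16 in diameter at heights 42 to 55 on a 12 mm neck: grip the knob. Seated, it stands on the lock's floor round the tube: origin 31 mm above the lock's; knob 22 mm above the lock's rim.
- cover: white stoneware cover: dome (54 mm, dark vent dots) on a flared skirt, 60 mm tall; origin at the centre of its lower edge, z up. Skirt 70 mm outside, 64 inside at the edge, 60 at height 9, where a shoulder sits on the lock's rim. Dome top at 42, hollow to 38; knob 20 in diameter at heights 49 to 57 on a 14 mm neck: grip the knob. Seated: origin 57 mm above the lock's.
- candle: unlit white pillar candle, 64 mm in diameter and 94 mm tall, origin at the centre of its underside; leave it standing.
- small_bottle: small full wine bottle, 62 mm in diameter and 241 mm tall, origin at the centre of its underside; leave it standing.

How it is judged:
On the way, in this order (a step that is already met when the one before it is completed fails the run):
1. the bored bung sits in the bunghole, its flange on the steel rim (z of bung in the frame of bunghole between -0.031 and -0.025 m and horizontal distance between bung and bunghole below 0.006 m and angle between bung's own z axis and vertical below 0.07 rad), for 0.2 s.
2. the lock stands in the seated bung, its cup down on the bung (all of step 1 and z of lock in the frame of bung between 0.0135 and 0.0195 m and horizontal distance between lock and bung below 0.007 m and angle between lock's own z axis and vertical below 0.07 rad), for 0.2 s.
3. the bell stands in the lock on the cask, over its tube (all of step 2 and z of bell in the frame of lock between 0.028 and 0.0345 m and horizontal distance between bell and lock below 0.009 m and angle between bell's own z axis and vertical below 0.12 rad), for 0.2 s.
4. the cover sits on the rim of the lock on the cask (all of step 3 and z of cover in the frame of lock between 0.054 and 0.0605 m and horizontal distance between cover and lock below 0.006 m and angle between cover's own z axis and vertical below 0.07 rad), for 0.2 s.
At the end, for the whole second after the job is handed in: On the cask, bored bung, lock, bell and cover are each fully seated (height within 3 mm), released and at rest; off centre from what they sit on by under 6, 7, 9 and 6 mm, tilted under 0.07 rad (bell 0.12) (all of step 4 and linear speed of each of bung, lock, bell, cover below 0.02 m/s and contact force between each of bung, lock, bell, cover and the fingers below 0.1 N); the robot touches nothing.
It fails at once if the solid bung is shifted by more than 20 mm or tipped (distance of solid_bung from where it was at the start of the episode above 0.02 m or angle between solid_bung's own z axis and vertical above 0.3 rad).
It fails at once if the candle is shifted by more than 20 mm or tipped (distance of candle from where it was at the start of the episode above 0.02 m or angle between candle's own z axis and vertical above 0.3 rad).
It fails at once if the small bottle is shifted by more than 20 mm or tipped (distance of small_bottle from where it was at the start of the episode above 0.02 m or angle between small_bottle's own z axis and vertical above 0.3 rad).
It fails at once if a stoneware part (lock, bell or cover) is dropped: it falls freely by more than about 13 mm ((contact force between lock and the fingers below 0.1 N and linear speed of lock above 0.5 m/s) or (contact force between bell and the fingers below 0.1 N and linear speed of bell above 0.5 m/s) or (contact force between cover and the fingers below 0.1 N and linear speed of cover above 0.5 m/s)).
It also fails if it takes over 138 s, if anything falls off the work surface, if the arm or the gripper's body presses on something with over 40 N, if the wrist force passes 120 N, or if a joint passes its speed limit or range.

### The arm

A 6-joint arm with a two-finger parallel gripper is mounted at the origin on a cart in front of the work surface, level with it; the furniture and walls round the work are solid. World frame = base frame: x ahead of the robot, y to its left, z up, the work surface at z = 0. Lengths are in m, angles in rad, forces in N, time in s.
With the tool pointing down it reaches from about 0.275 to 0.85 m from the base axis. Payload 5.2 kg.
Tool frame: the origin (TCP) lies midway between the tips of the shut fingers; the grasp point (between the pads) lies 19 mm behind it; z points along the fingers, y is the line along which they close (so a half turn about z gives the same grasp; the last joint's range is limited). The gripper opens to 85 mm and grips with 20 to 120 N. Pads are 22 mm wide; open, the fingers measure 114 mm over their backs; the gripper's body (76 mm by 85 mm) begins 54 mm behind the grasp point. The pads swing forward as they close: fully open they stand 13 mm farther back than shut.
Start: joints at [-1.421, 0.259, 1.535, -0, 1.348, -0.203], TCP at [0.19, -0.516, 0.197] pointing down, gripper open.
Joint ranges: [-3.14, 3.14], [-0.91, 2.08], [0.19, 2.58], [-1.22, 4.36], [0.22, 2.71], [-3.12, 3.12]. Speed limits (rad/s): [2.57, 2.57, 3.14, 3.14, 3.14, 3.14].

### API

Orientations are given as a unit quaternion [x, y, z, w].
In Python, from rig import bot, optics gives the robot as it stands. Calls block until the motion is done:
- bot.reach(position, orientation): joint-space move of the TCP to a pose.
- bot.move_straight(position, ori=None, max_speed=0.15, guard=None): straight line of the TCP; ori=None keeps the orientation; max_speed is the mean speed in m/s. With guard (N) it stops when the force on the tool has changed by that much, and returns True; else False.
- bot.movej(angles): joint-space move.
- bot.set_gripper(opening, effort=None): opening from 0.0 (shut) to 1.0 (fully open); effort is the grip in N (None keeps the last); returns when the fingers have stopped.
- bot.hold(seconds).
- bot.inverse_kinematics(position, orientation): joint angles nearest the present ones, or None.
- optics.get_image(name): name is "side" or "top"; returns a dict with "frame" (384x512x3 uint8, red, green, blue), "range_z" (384x512 float32, m along the optical axis (not along the pixel's ray), 0 where there is no reading), "K" (3x3 intrinsics, pixels), "k1" (the pictures are not rectified: a ray, as slopes to the right and down, at radius r is drawn at 1 + k1 r^2 times it, then the intrinsics apply), "R" (3x3) and "t" (3): a world point X has camera coordinates R X + t. Camera axes: x right, y down, z forward; pixel columns grow to the right and rows downward; lengths in m; the calibration is good to about 2 mm. A picture is of the moment at which its call begins.
A pose or a line that the arm cannot do raises bot.IKError and nothing moves.
- bot.hand_in(): hands the job in; it is judged then, once.
Readings, each from a call of its own:
- bot.read_time_s(): time.
- bot.read_q(): joint angles.
- bot.read_dq(): joint speeds.
- bot.read_tau(): joint torques, N m.
- bot.read_tcp_pos(): TCP position.
- bot.read_tool_rot(): TCP orientation.
- bot.read_force(): force on the tool from outside, world axes, zero at the start.
- bot.read_ft_torque(): the same for the moment, N m.
- bot.read_opening(): opening from 0.0 (shut) to 1.0 (fully open).
- bot.read_gripper_force(): force on a finger pad.
Only numpy, scipy, OpenCV 4.12 (cv2) and the standard library are available. Lean on these libraries where they do the work, as an engineer would, in place of code of your own. Each camera call takes 0.05 s, during which the arm holds its last target. There are 200 camera calls.

## Working session

There is one attempt and no reset: what is moved stays moved. The work goes in short steps, each a Python script; the robot and the scene stay as the last script left them, time stands still between calls to the robot, and variables do not carry over. Pictures are saved under pics/ and viewed, at most 14 in all, crops included, and the job is handed in when it is done.

```bash
ls; mkdir -p pics; cat > h.py <<'E'
import numpy as np, cv2
from rig import bot, optics
def snap(name,fn):
    d=optics.get_image(name); cv2.imwrite(fn,d["frame"][:,:,::-1]); np.savez(''+name+'.npz',**d); return d
def cloud(d):
    K=np.array(d["K"]);k1=float(d["k1"]);h,w=d["range_z"].shape
    v,u=np.mgrid[:h,:w].astype(np.float32)
    p=cv2.undistortPoints(np.stack([u.ravel(),v.ravel()],1)[:,None].astype(np.float64),K,np.array([k1,0,0,0.]))[:,0]
    z=d["range_z"].ravel().astype(float); c=np.c_[p*z[:,None],z]
    X=(c-np.array(d["t"]).ravel())@np.array(d["R"]); X[z==0]=np.nan
    return X.reshape(h,w,3)
E
python3 - <<'E'
from h import *
for n in("top","side"):
    d=snap(n,f"pics/{n}0.png"); R=np.array(d["R"]);print(n,-R.T@np.array(d["t"]).ravel(),R[2],d["K"],d["k1"])
E
```

```text
pics
top [-0.05467455 -0.12131501  1.29871624] [ 0.45636133  0.05837049 -0.88787793] [[429.99446535   0.         254.44125922]
 [  0.         429.99446535 197.08244166]
 [  0.           0.           1.        ]] -0.08384829401711884
side [0.61274201 1.13450506 0.86226891] [-0.02529357 -0.84602312 -0.53254588] [[354.55515669   0.         253.86012081]
 [  0.         354.55515669 187.69525125]
 [  0.           0.           1.        ]] -0.04181861013500803
```

View pics/top0.png

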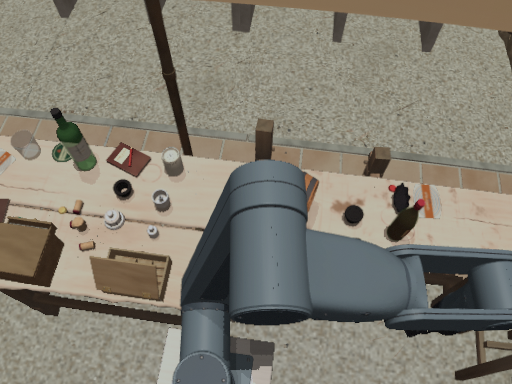

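View pics/side0.png

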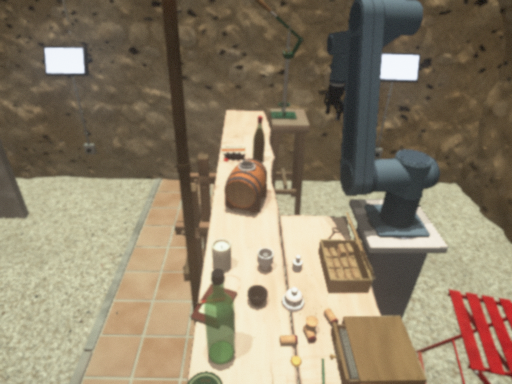

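The top view shows the bored bung at (123,189), lock (161,200), bell (152,231), cover (113,217) and candle (172,160). The solid bung is at (354,214) and the small bottle at (404,222). The arm hides the cask from above; the side view shows it at (246,186), with the bunghole near (248,163).

```bash
cat >> h.py <<'E'
def near(X,c,r,z0,z1):
    P=X.reshape(-1,3); P=P[~np.isnan(P[:,0])]
    return P[(np.hypot(P[:,0]-c[0],P[:,1]-c[1])<r)&(P[:,2]>z0)&(P[:,2]<z1)]
def fitc(P,R):
    # centre of a circle of known radius R from surface points (side points)
    from scipy.optimize import least_squares
    s=least_squares(lambda c:np.hypot(P[:,0]-c[0],P[:,1]-c[1])-R,P[:,:2].mean(0),loss='soft_l1',f_scale=.002)
    return s.x
E
python3 - <<'E'
from h import *
T=cloud(np.load('top.npz'));S=cloud(np.load('side.npz'))
px=dict(bung=(123,185),lock=(161,196),bell=(152,230),cover=(113,214),candle=(172,155),solid=(354,211),bottle=(400,228))
pz=dict(bung=(258,291),lock=(265,252),bell=(297,262),cover=(292,297),candle=(222,243),cask=(248,163))
for n,(u,v) in px.items(): print('T',n,T[v,u].round(3))
for n,(u,v) in pz.items(): print('S',n,S[v,u].round(3))
# bounds by height band, in both
for n,(u,v) in px.items():
    c=T[v,u][:2]
    for nm,X in(('T',T),('S',S)):
        for a in np.arange(0.008,.07,.012):
            P=near(X,c,.05,a,a+.012)
            if len(P)>3: print(n,nm,round(a,3),len(P),P[:,:2].min(0).round(3),P[:,:2].max(0).round(3))
P=near(S,S[163,248][:2],.08,.165,.25)
for p in P[P[:,2]>.178]: print(p.round(3))
im=cv2.imread('pics/side0.png');t=cv2.imread('pics/top0.png')
A=cv2.resize(im[145:215,205:290],None,fx=5,fy=5,interpolation=2);B=cv2.resize(t[140:250,90:190],None,fx=4,fy=4,interpolation=2);B=B[:350]
cv2.imwrite('pics/c1.png',np.hstack([A[:350],B[:350]])[:, :800])
E
```

```text
T bung [0.59  0.418 0.012]
T lock [0.542 0.261 0.064]
T bell [0.43  0.269 0.039]
T cover [0.464 0.406 0.047]
T candle [0.692 0.257 0.078]
T solid [ 0.587 -0.367  0.041]
T bottle [ 0.518 -0.499  0.099]
S bung [0.568 0.39  0.021]
S lock [0.542 0.242 0.045]
S bell [0.437 0.278 0.035]
S cover [0.47  0.432 0.043]
S candle [0.686 0.238 0.08 ]
S cask [ 0.601 -0.155  0.17 ]
bung T 0.008 28 [0.547 0.384] [0.621 0.427]
bung T 0.02 34 [0.545 0.378] [0.589 0.429]
bung T 0.032 136 [0.542 0.377] [0.597 0.438]
bung T 0.044 7 [0.552 0.387] [0.588 0.436]
bung S 0.008 50 [0.556 0.391] [0.593 0.434]
bung S 0.02 60 [0.546 0.388] [0.602 0.441]
bung S 0.032 197 [0.542 0.379] [0.602 0.442]
lock T 0.02 35 [0.513 0.24 ] [0.565 0.288]
lock T 0.032 67 [0.512 0.24 ] [0.565 0.29 ]
lock T 0.044 72 [0.511 0.24 ] [0.565 0.289]
lock T 0.056 90 [0.513 0.239] [0.567 0.293]
lock T 0.068 11 [0.513 0.244] [0.563 0.282]
lock S 0.008 9 [0.532 0.272] [0.555 0.283]
lock S 0.02 17 [0.527 0.244] [0.569 0.292]
lock S 0.032 62 [0.52  0.241] [0.57  0.295]
lock S 0.044 89 [0.52 0.24] [0.57  0.293]
lock S 0.056 102 [0.517 0.24 ] [0
[... 2601 characters left out ...]
49  0.178]
[ 0.593 -0.149  0.178]
[ 0.589 -0.145  0.181]
[ 0.585 -0.141  0.183]
[ 0.634 -0.136  0.18 ]
[ 0.585 -0.134  0.182]
[ 0.581 -0.131  0.184]
[ 0.638 -0.128  0.18 ]
[ 0.634 -0.123  0.182]
[ 0.581 -0.126  0.182]
[ 0.638 -0.122  0.178]
[ 0.634 -0.118  0.18 ]
[ 0.63  -0.118  0.18 ]
[ 0.586 -0.114  0.183]
[ 0.634 -0.114  0.178]
[ 0.629 -0.108  0.181]
[ 0.625 -0.105  0.183]
[ 0.621 -0.103  0.184]
[ 0.617 -0.106  0.183]
[ 0.598 -0.107  0.183]
[ 0.594 -0.107  0.183]
[ 0.59  -0.108  0.182]
[ 0.585 -0.115  0.178]
[ 0.621 -0.103  0.18 ]
[ 0.617 -0.1    0.181]
[ 0.613 -0.104  0.18 ]
[ 0.609 -0.106  0.179]
[ 0.606 -0.101  0.181]
[ 0.602 -0.103  0.18 ]
[ 0.598 -0.106  0.178]
[ 0.594 -0.105  0.179]
```

View pics/c1.png

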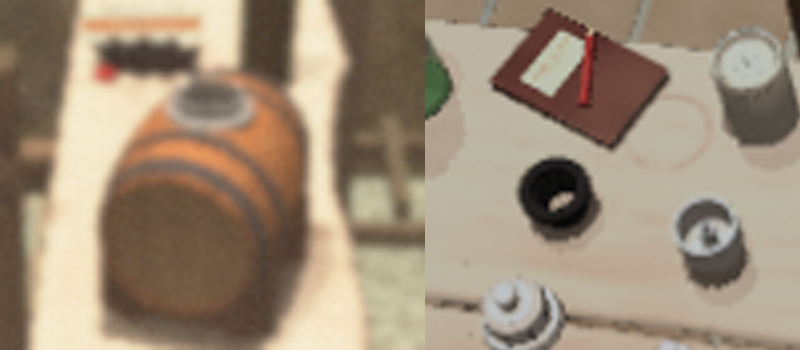

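The crop shows the bung bored right through and upright, the lock upright, and the bunghole rim at crop pixel (212,105). Both cameras agree to about 5 mm. Next I'll grip the bung in two directions to centre it, which also calibrates the cameras.

```bash
cat >> h.py <<'E'
from scipy.spatial.transform import Rotation as Ro
def down(phi):
    c,s=np.cos(phi),np.sin(phi)
    return Ro.from_matrix(np.array([[-s,c,0],[c,s,0],[0,0,-1.]])).as_quat()
def ori(p,phi):
    # phi or phi+pi, whichever keeps the last joint nearest zero
    best=None
    for k in(0,np.pi,-np.pi):
        q=bot.inverse_kinematics(list(p),list(down(phi+k)))
        if q is not None and(best is None or abs(q[5])<best[0]): best=(abs(q[5]),k)
    return list(down(phi+best[1]))
def st(*a): print(*a,'t',round(bot.read_time_s(),2),'tcp',np.round(bot.read_tcp_pos(),4),'op',round(bot.read_opening(),3),'gf',np.round(bot.read_gripper_force(),1),'F',np.round(bot.read_force(),1))
E
python3 - <<'E'
from h import *
c=[.571,.409]
o=ori(c+[.10],np.pi/2)
bot.reach(c+[.12],o); st('above')
bot.move_straight(c+[.0115],max_speed=.1); st('down')
bot.set_gripper(0.0,20); st('grip y')
bot.set_gripper(1.0); 
o2=ori(c+[.0115],0.0)
bot.move_straight(c+[.0115],o2); st('rot')
bot.set_gripper(0.0,40); st('grip x')
d=snap('top','pics/t1.png'); e=snap('side','pics/s1.png')
for n,X in(('T',cloud(d)),('S',cloud(e))):
    P=near(X,(.61,-.13),.06,.175,.19); print(n,len(P),P.min(0).round(3),P.max(0).round(3))
    P=near(X,(.61,-.13),.1,.166,.174); print(n,len(P),P.min(0).round(3),P.max(0).round(3))
E
```

```text
above t 3.59 tcp [0.5716 0.4081 0.1201] op 1.003 gf 0.0 F [ 0.6  0.  -0.3]
down t 4.83 tcp [0.5717 0.4093 0.0125] op 1.001 gf 0.0 F [ 1.1 -0.6  1. ]
grip y t 5.59 tcp [0.571  0.409  0.0115] op 0.002 gf 0.0 F [ 0.6 -0.5  0.9]
rot t 8.09 tcp [0.571  0.409  0.0115] op 0.998 gf 0.0 F [ 0.9 -0.2  0.3]
grip x t 8.86 tcp [0.571  0.409  0.0115] op -0.002 gf 0.0 F [-0.4  0.7 -0.1]
T 125 [ 0.571 -0.159  0.175] [ 0.636 -0.097  0.187]
T 313 [ 0.556 -0.205  0.166] [ 0.644 -0.046  0.174]
S 36 [ 0.589 -0.16   0.175] [ 0.638 -0.105  0.186]
S 26 [ 0.597 -0.188  0.167] [ 0.645 -0.09   0.173]
```

View pics/t1.png

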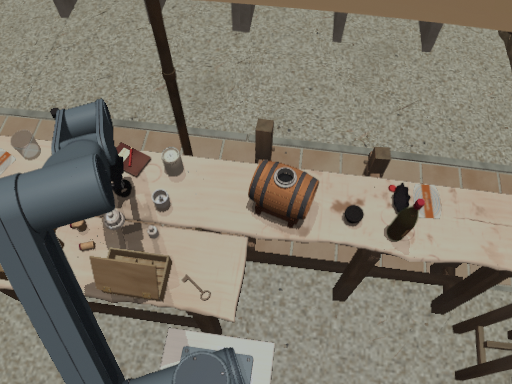

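The top view now shows the cask clear, with the bunghole at (285,177). The fingers shut on nothing, so I need a closer look at the gripper.

```bash
python3 - <<'E'
import cv2,numpy as np
a=cv2.imread('pics/t1.png')[140:240,70:170];b=cv2.imread('pics/s1.png')[220:320,210:310]
cv2.imwrite('pics/c2.png',np.hstack([cv2.resize(x,(400,400),interpolation=2) for x in(a,b)]))
E
```

```text
(no output)
```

View pics/c2.png

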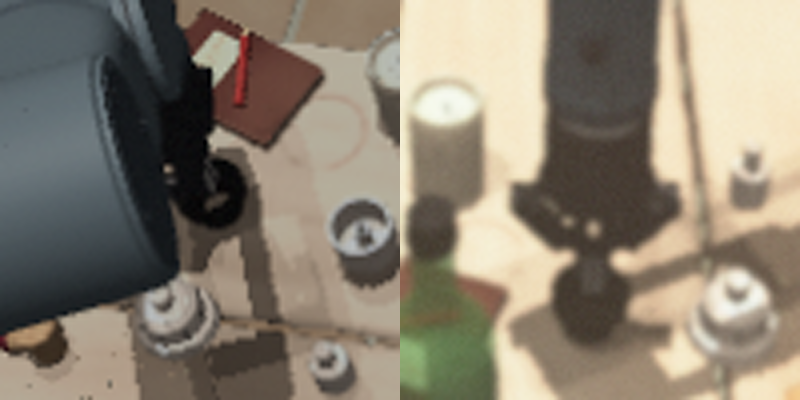

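```bash
python3 - <<'E'
from h import *
T=cloud(np.load('top.npz'));S=cloud(np.load('side.npz'))
for v in range(278,312,3): print(v,[tuple((1e3*S[v,u]).round(0)) for u in(252,255,258,261,264)])
print()
for v in range(172,200,3): print(v,[tuple((1e3*T[v,u]).round(0)) for u in(116,119,122,125,128)])
print(bot.read_q(), Ro.from_quat(bot.read_tool_rot()).as_matrix().round(2))
for n,X in(('T',T),('S',S)):
    P=near(X,(.571,.409),.05,.03,.046); print(n,P.min(0),P.max(0))
E
```

```text
278 [(np.float64(589.0), np.float64(411.0), np.float64(99.0)), (np.float64(581.0), np.float64(426.0), np.float64(115.0)), (np.float64(566.0), np.float64(316.0), np.float64(-1.0)), (np.float64(564.0), np.float64(425.0), np.float64(114.0)), (np.float64(554.0), np.float64(410.0), np.float64(99.0))]
281 [(np.float64(589.0), np.float64(418.0), np.float64(95.0)), (np.float64(580.0), np.float64(421.0), np.float64(98.0)), (np.float64(571.0), np.float64(406.0), np.float64(82.0)), (np.float64(563.0), np.float64(423.0), np.float64(100.0)), (np.float64(554.0), np.float64(418.0), np.float64(95.0))]
284 [(np.float64(586.0), np.float64(340.0), np.float64(-3.0)), (np.float64(580.0), np.float64(424.0), np.float64(88.0)), (np.float64(571.0), np.float64(416.0), np.float64(80.0)), (np.float64(563.0), np.float64(422.0), np.float64(87.0)), (np.float64(547.0), np.float64(340.0), np.float64(-3.0))]
287 [(np.float64(587.0), np.float64(391.0), np.float64(40.0)), (np.float64(579.0), np.float64(417.0), np.float64(69.0)), (np.float64(571.0), np.float64(420.0), np.float64(72.0)), (np.float64(562.0), np.float64(41
[... 4974 characters left out ...]
35.0)), (np.float64(548.0), np.float64(398.0), np.float64(14.0)), (np.float64(558.0), np.float64(395.0), np.float64(-4.0))]
199 [(np.float64(542.0), np.float64(434.0), np.float64(-4.0)), (np.float64(542.0), np.float64(422.0), np.float64(-1.0)), (np.float64(542.0), np.float64(411.0), np.float64(1.0)), (np.float64(545.0), np.float64(401.0), np.float64(-1.0)), (np.float64(546.0), np.float64(391.0), np.float64(-2.0))]
[4.63151028e-01 6.77587257e-01 1.33808750e+00 1.83357442e-05
 1.12593722e+00 4.63144249e-01] [[ 0.  1. -0.]
 [ 1. -0.  0.]
 [ 0. -0. -1.]]
T [0.53565542 0.37805661 0.03024248] [0.60209571 0.43650429 0.04494327]
S [0.54222809 0.38403366 0.03001849] [0.60222915 0.44209208 0.04127529]
```

Depth shows the shut fingertips at z≈0.05 while the TCP reads 0.0115, so they closed above the bung. I'll raise the arm and measure the true tip position with fingers shut and at partial openings.

```bash
python3 - <<'E'
from h import *
p=[.571,.36,.15]
bot.move_straight([.571,.409,.12]); bot.move_straight(p); st('')
out=[]
for op in(0.0,.73,1.0):
    bot.set_gripper(op); st(op)
    d=optics.get_image('side'); X=cloud(d)
    m=(np.abs(X[...,0]-.571)<.07)&(np.abs(X[...,1]-.36)<.03)&(X[...,2]>.06)&(X[...,2]<.30)
    P=X[m]
    for a in np.arange(.06,.28,.008):
        Q=P[(P[:,2]>=a)&(P[:,2]<a+.008)]
        if len(Q): print(round(a,3),len(Q),Q.min(0).round(3),Q.max(0).round(3))
    f=d['frame'][150:300,200:320,::-1]; out.append(cv2.resize(f,None,fx=2.2,fy=2.2,interpolation=2))
cv2.imwrite('pics/c3.png',np.hstack(out))
E
```

```text
t 10.37 tcp [0.5712 0.3597 0.1501] op 0.002 gf 0.0 F [0.6 0.5 0.2]
0.0 t 10.58 tcp [0.5705 0.3605 0.1492] op 0.001 gf 0.0 F [-0.3  0.8 -0.7]
0.18 4 [0.567 0.37  0.185] [0.576 0.372 0.187]
0.188 17 [0.559 0.364 0.188] [0.585 0.373 0.195]
0.196 24 [0.559 0.365 0.196] [0.585 0.372 0.204]
0.204 20 [0.56  0.366 0.205] [0.585 0.372 0.212]
0.212 20 [0.56  0.365 0.212] [0.585 0.376 0.22 ]
0.22 27 [0.547 0.353 0.22 ] [0.591 0.374 0.228]
0.228 49 [0.539 0.351 0.228] [0.605 0.375 0.236]
0.236 94 [0.533 0.349 0.236] [0.611 0.376 0.244]
0.244 50 [0.528 0.35  0.244] [0.619 0.379 0.252]
0.252 83 [0.518 0.35  0.252] [0.625 0.38  0.26 ]
0.26 68 [0.513 0.364 0.26 ] [0.633 0.378 0.268]
0.268 120 [0.51  0.347 0.268] [0.633 0.381 0.276]
0.276 109 [0.513 0.349 0.276] [0.63  0.382 0.284]
0.73 t 11.25 tcp [0.571 0.36  0.15 ] op 0.728 gf 0.0 F [ 0.1  0.3 -0.1]
0.188 10 [0.536 0.352 0.191] [0.61  0.37  0.196]
0.196 21 [0.528 0.364 0.196] [0.616 0.372 0.203]
0.204 20 [0.528 0.365 0.204] [0.616 0.372 0.212]
0.212 23 [0.529 0.364 0.212] [0.616 0.374 0.22 ]
0.22 20 [0.53  0.361 0.22 ] [0.616 0.372 0.228]
0.228 28
[... 242 characters left out ...]
66 [0.505 0.362 0.268] [0.638 0.379 0.276]
0.276 105 [0.506 0.361 0.276] [0.638 0.381 0.284]
1.0 t 11.67 tcp [0.571 0.36  0.15 ] op 1.001 gf 0.0 F [ 0.4 -0.3  0.9]
0.196 7 [0.526 0.37  0.199] [0.622 0.371 0.204]
0.204 24 [0.517 0.364 0.204] [0.627 0.372 0.212]
0.212 21 [0.518 0.363 0.213] [0.627 0.372 0.22 ]
0.22 21 [0.518 0.364 0.22 ] [0.627 0.373 0.227]
0.228 23 [0.516 0.359 0.228] [0.63  0.373 0.236]
0.236 30 [0.511 0.364 0.237] [0.638 0.374 0.244]
0.244 91 [0.503 0.35  0.244] [0.641 0.375 0.252]
0.252 65 [0.501 0.344 0.252] [0.641 0.378 0.26 ]
0.26 112 [0.502 0.344 0.26 ] [0.641 0.379 0.268]
0.268 72 [0.502 0.366 0.268] [0.641 0.379 0.276]
0.276 89 [0.503 0.363 0.276] [0.641 0.382 0.284]
```

View pics/c3.png

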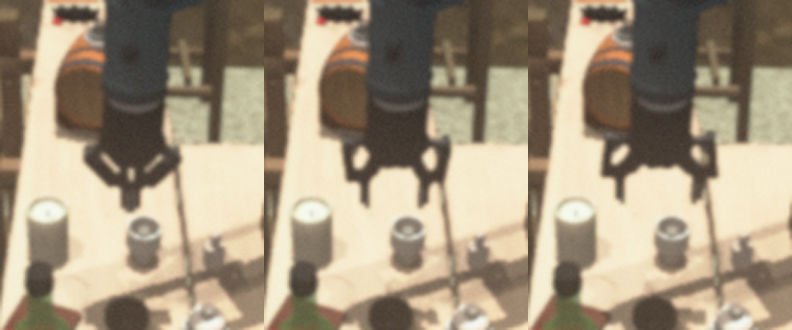

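The shut fingertips sit about 36 mm above the reported TCP in z; x and y agree to about 1 mm. I'll touch the bare table to get the exact offset.

```bash
python3 - <<'E'
from h import *
bot.set_gripper(0.0)
p=[.575,.335]
bot.move_straight(p+[.02]); st('')
bot.hold(.2)
r=bot.move_straight(p+[-.055],max_speed=.03,guard=5); st(r)
bot.move_straight(p+[.05],max_speed=.2)
S=cloud(np.load('side.npz'))
print(np.nanmedian(near(S,(.575,.335),.015,-.02,.02)[:,2]))
E
```

```text
t 13.52 tcp [0.5758 0.3355 0.0211] op 0.001 gf 0.0 F [-0.3 -0.5 -0.3]
True t 15.38 tcp [ 0.5749  0.335  -0.0346] op 0.003 gf 2.4 F [-0.4  0.4  4.5]
-0.003281925746782341
```

The table is at reported z = −0.034, so true tip z = reported + 34 mm. I'll apply that and redo the bung grasp.

```bash
cat >> h.py <<'E'
ZO=.034   # true tip height = reported TCP z + ZO
def P3(c,z): return [float(c[0]),float(c[1]),float(z)-ZO]
E
python3 - <<'E'
from h import *
c=[.571,.410]
bot.set_gripper(1.0)
o=ori(P3(c,.1),np.pi/2)
bot.reach(P3(c,.08),o)
bot.move_straight(P3(c,.0115),max_speed=.1); st('down')
bot.set_gripper(0.0,20); st('grip y')
bot.set_gripper(1.0)
bot.move_straight(P3(c,.0115),ori(P3(c,.0115),0.0))
bot.set_gripper(0.0,40); st('grip x')
bot.move_straight(P3(c,.30),max_speed=.2); st('up')
bot.hold(.1)
d=snap('side','pics/s2.png');S=cloud(d)
P=near(S,c,.06,.26,.45)
for a in np.arange(.28,.36,.008):
    Q=P[(P[:,2]>=a)&(P[:,2]<a+.008)]
    if len(Q): print(round(a,3),len(Q),Q.min(0).round(3),Q.max(0).round(3))
T=np.load('top.npz'); X=cloud(T)
C=near(X,(.61,-.13),.06,.176,.192); print('T rim',fitc(C,.027), C.min(0),C.max(0))
A=near(X,(.61,-.13),.13,.15,.174); w=np.linalg.eigh(np.cov(A[:,:2].T)); print(w)
E
```

```text
down t 18.88 tcp [ 0.5715  0.4102 -0.022 ] op 1.001 gf 0.0 F [-0.6  0.1  0.3]
grip y t 19.23 tcp [ 0.5718  0.4105 -0.0211] op 0.736 gf 21.5 F [0.1 0.2 6.2]
grip x t 21.67 tcp [ 0.571   0.4101 -0.0219] op 0.72 gf 42.8 F [-1.4 -0.4  5.7]
up t 23.26 tcp [0.5705 0.4097 0.2645] op 0.726 gf 43.6 F [ 0.3 -0.7 -0.5]
0.28 9 [0.554 0.416 0.284] [0.583 0.428 0.287]
0.288 34 [0.552 0.413 0.288] [0.591 0.433 0.296]
0.296 50 [0.552 0.39  0.296] [0.591 0.434 0.304]
0.304 60 [0.53  0.389 0.304] [0.609 0.434 0.312]
0.312 109 [0.528 0.388 0.312] [0.616 0.442 0.32 ]
0.32 247 [0.528 0.379 0.32 ] [0.617 0.442 0.328]
0.328 36 [0.528 0.414 0.328] [0.617 0.44  0.336]
0.336 29 [0.527 0.406 0.336] [0.617 0.423 0.344]
0.344 42 [0.515 0.415 0.345] [0.629 0.424 0.352]
0.352 104 [0.513 0.397 0.352] [0.629 0.424 0.36 ]
T rim [ 0.6033653  -0.12938938] [ 0.57188845 -0.15872424  0.17608133] [ 0.63645618 -0.10058956  0.19027286]
EighResult(eigenvalues=array([0.00075515, 0.00295169]), eigenvectors=array([[-0.96068086,  0.27765497],
       [ 0.27765497,  0.96068086]]))
```

```bash
python3 - <<'E'
from h import *
c=[.608,-.1295]
o=ori(P3(c,.26),-.28)
bot.reach(P3(c,.26),o)
bot.move_straight(P3(c,.20+.0115),max_speed=.1); st(''); bot.hold(.2)
out=[]
for n in('side','top'):
    d=snap(n,f'pics/{n}3.png');X=cloud(d)
    P=near(X,c,.06,.17,.26)
    for a in np.arange(.17,.26,.01):
        Q=P[(P[:,2]>=a)&(P[:,2]<a+.01)]
        if len(Q): print(n,round(a,3),len(Q),Q.min(0).round(3),Q.max(0).round(3))
    f=d['frame'][:,:,::-1]; f=f[120:220,200:300] if n=='side' else f[130:230,235:335]
    out.append(cv2.resize(f,None,fx=4,fy=4,interpolation=2))
cv2.imwrite('pics/c4.png',np.hstack(out))
E
```

```text
t 26.0 tcp [ 0.6083 -0.1294  0.1778] op 0.721 gf 43.6 F [-0.5  0.5 -0. ]
side 0.17 77 [ 0.577 -0.161  0.17 ] [ 0.642 -0.078  0.18 ]
side 0.18 25 [ 0.581 -0.152  0.181] [ 0.634 -0.1    0.185]
side 0.19 1 [ 0.622 -0.116  0.2  ] [ 0.622 -0.116  0.2  ]
side 0.2 15 [ 0.594 -0.123  0.201] [ 0.63  -0.106  0.21 ]
side 0.21 29 [ 0.59  -0.131  0.21 ] [ 0.642 -0.103  0.22 ]
side 0.22 42 [ 0.567 -0.153  0.22 ] [ 0.65  -0.102  0.23 ]
side 0.23 105 [ 0.567 -0.158  0.23 ] [ 0.654 -0.098  0.24 ]
side 0.24 32 [ 0.567 -0.15   0.24 ] [ 0.654 -0.097  0.25 ]
side 0.25 19 [ 0.568 -0.144  0.25 ] [ 0.658 -0.105  0.26 ]
top 0.17 128 [ 0.57  -0.188  0.17 ] [ 0.631 -0.076  0.18 ]
top 0.18 39 [ 0.574 -0.157  0.181] [ 0.629 -0.106  0.188]
top 0.2 7 [ 0.587 -0.144  0.2  ] [ 0.62  -0.132  0.207]
top 0.21 8 [ 0.575 -0.144  0.21 ] [ 0.625 -0.109  0.219]
top 0.22 18 [ 0.563 -0.146  0.22 ] [ 0.624 -0.118  0.229]
top 0.23 70 [ 0.56 -0.16  0.23] [ 0.635 -0.112  0.24 ]
top 0.24 30 [ 0.566 -0.157  0.24 ] [ 0.632 -0.128  0.249]
top 0.25 1 [ 0.632 -0.147  0.252] [ 0.632 -0.147  0.252]
```

View pics/c4.png

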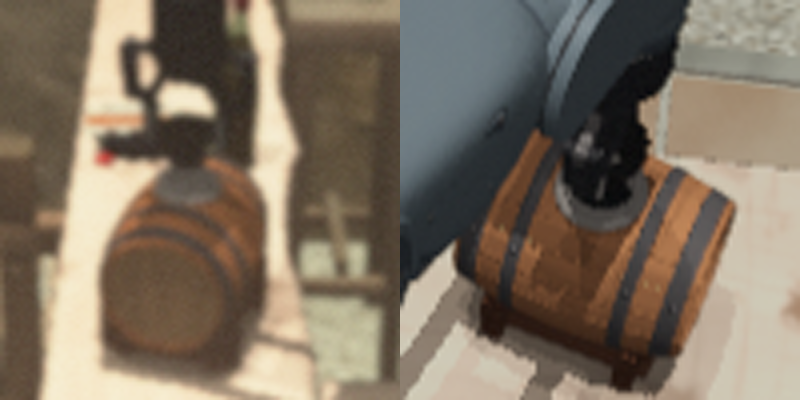

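The crop shows the bung centred over the steel rim in both views: side at (188,150) over rim (188,187), top at (598,165) over rim (600,200). I'll lower it in.

```bash
python3 - <<'E'
from h import *
c=[.608,-.1295]
r=bot.move_straight(P3(c,.163+.0),max_speed=.04,guard=8); st(r); bot.hold(.2); st('')
E
```

```text
True t 27.29 tcp [ 0.6077 -0.1294  0.1342] op 0.722 gf 43.9 F [-0.7  1.   5.2]
 t 27.49 tcp [ 0.6077 -0.1294  0.1341] op 0.721 gf 43.9 F [-0.2 -0.6  5.3]
```

```bash
cat >> h.py <<'E'
def pick(c,z,op,phi2,eff,zup=.3):
    # grip across y to centre, then across phi2 to hold; z = true TCP height
    bot.set_gripper(op)
    bot.reach(P3(c,z+.08),ori(P3(c,z+.08),phi2+np.pi/2))
    bot.move_straight(P3(c,z),max_speed=.1)
    bot.set_gripper(0.0,20); st('g1')
    bot.set_gripper(op)
    bot.move_straight(P3(c,z),ori(P3(c,z),phi2))
    bot.set_gripper(0.0,eff); st('g2')
    bot.move_straight(P3(c,zup),max_speed=.2); st('up')
def bands(n,c,z0,z1,s=.01,r=.06,d=None):
    X=cloud(d if d is not None else optics.get_image(n)); P=near(X,c,r,z0,z1)
    for a in np.arange(z0,z1,s):
        Q=P[(P[:,2]>=a)&(P[:,2]<a+s)]
        if len(Q)>2: print(n,round(a,3),len(Q),Q.min(0).round(3),Q.max(0).round(3))
E
python3 - <<'E'
from h import *
bot.set_gripper(1.0); st('rel')
bot.move_straight(P3([.608,-.1295],.30),max_speed=.2)
pick([.543,.267],.031,1.0,0.0,40)
c=[.608,-.1295]
bands('side',c,.17,.23); bands('top',c,.17,.23)
bands('side',[.543,.267],.25,.35)
E
```

```text
rel t 27.86 tcp [ 0.6068 -0.1291  0.1327] op 0.999 gf 0.0 F [-0.1 -0.6  0.4]
g1 t 31.87 tcp [ 0.5437  0.2672 -0.0021] op 0.643 gf 20.8 F [ 0.4 -0.9  4.8]
g2 t 34.4 tcp [ 0.5432  0.267  -0.0026] op 0.637 gf 42.2 F [-1.2 -1.2  2.2]
up t 35.89 tcp [0.5424 0.2668 0.2646] op 0.637 gf 42.3 F [-0.8 -0.  -1.7]
side 0.17 43 [ 0.577 -0.147  0.17 ] [ 0.642 -0.078  0.18 ]
side 0.18 22 [ 0.609 -0.149  0.18 ] [ 0.638 -0.095  0.19 ]
side 0.19 42 [ 0.586 -0.158  0.191] [ 0.638 -0.099  0.197]
top 0.17 163 [ 0.57 -0.18  0.17] [ 0.633 -0.075  0.18 ]
top 0.18 51 [ 0.575 -0.157  0.181] [ 0.625 -0.103  0.19 ]
top 0.19 194 [ 0.574 -0.159  0.19 ] [ 0.635 -0.098  0.2  ]
top 0.2 3 [ 0.601 -0.15   0.2  ] [ 0.623 -0.108  0.202]
side 0.26 3 [0.535 0.272 0.267] [0.553 0.276 0.269]
side 0.27 24 [0.532 0.269 0.27 ] [0.556 0.28  0.279]
side 0.28 13 [0.533 0.271 0.28 ] [0.556 0.286 0.29 ]
side 0.29 26 [0.519 0.27  0.292] [0.569 0.294 0.3  ]
side 0.3 70 [0.511 0.243 0.3  ] [0.581 0.293 0.31 ]
side 0.31 114 [0.505 0.24  0.31 ] [0.584 0.294 0.32 ]
side 0.32 144 [0.504 0.24  0.32 ] [0.584 0.295 0.33 ]
side 0.33 82 [0.504 0.241 0.33 ] [0.584 0.293 0.34 ]
side 0.34 38 [0.496 0.272 0.34 ] [0.599 0.282 0.35 ]
```

The bung top is at about 196 mm, so it is seated. Lock next.

```bash
python3 - <<'E'
from h import *
c=[.608,-.1285]
bot.reach(P3(c,.26),ori(P3(c,.26),-.28))
bot.move_straight(P3(c,.232),max_speed=.1); bot.hold(.2); st('pre')
r=bot.move_straight(P3(c,.199),max_speed=.04,guard=6); bot.hold(.2); st(r)
d=snap('side','pics/s5.png'); bands('side',c,.19,.26,d=d)
cv2.imwrite('pics/c5.png',cv2.resize(d['frame'][110:210,190:300,::-1],None,fx=5,fy=5,interpolation=2))
E
```

```text
pre t 38.17 tcp [ 0.6085 -0.1285  0.1989] op 0.642 gf 42.4 F [ 0.5 -0.3 -1. ]
True t 39.05 tcp [ 0.6076 -0.1284  0.1692] op 0.639 gf 42.8 F [-0.7 -0.1  5.1]
side 0.19 44 [ 0.582 -0.136  0.191] [ 0.638 -0.098  0.2  ]
side 0.2 26 [ 0.578 -0.119  0.2  ] [ 0.634 -0.1    0.21 ]
side 0.21 46 [ 0.57  -0.153  0.21 ] [ 0.65  -0.103  0.22 ]
side 0.22 73 [ 0.571 -0.155  0.22 ] [ 0.65 -0.1   0.23]
side 0.23 73 [ 0.571 -0.156  0.23 ] [ 0.65  -0.101  0.239]
side 0.24 20 [ 0.571 -0.15   0.24 ] [ 0.65  -0.107  0.249]
side 0.25 35 [ 0.552 -0.142  0.25 ] [ 0.666 -0.098  0.26 ]
```

View pics/c5.png

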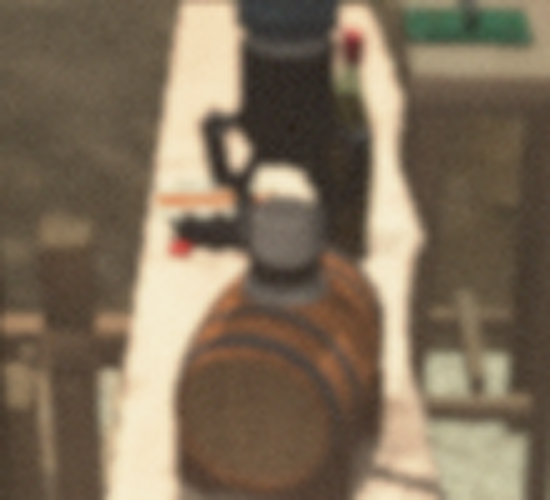

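The image shows the lock standing upright in the bung at (288,235), and the height matches the seat (203.2 vs 203 mm). I'll release it and fetch the bell.

```bash
python3 - <<'E'
from h import *
bot.set_gripper(1.0); st('rel')
bot.move_straight(P3([.608,-.1285],.32),max_speed=.2)
for n in('side','top'):
  bands(n,[.608,-.1285],.19,.25)
  X=cloud(np.load(n+'.npz')); P=near(X,(.437,.2725),.11,.02,.3)
  P=P[(np.hypot(P[:,0]-.437,P[:,1]-.2725)>.03)&(np.hypot(P[:,0]-.543,P[:,1]-.267)>.05)]
  if n=='side' and len(P): print(len(P),P.min(0),P.max(0))
d=snap('top','pics/t6.png');bands('top',[.437,.2725],.006,.07,.012,.03,d); d=snap('side','pics/s6.png');bands('side',[.437,.2725],.006,.07,.012,.03,d)
P=near(cloud(np.load('top.npz')),(.437,.2725),.11,.02,.3);P=P[np.hypot(P[:,0]-.437,P[:,1]-.2725)>.03];print(len(P),P.min(0) if len(P) else'',P.max(0) if len(P) else '')
E
```

```text
rel t 39.52 tcp [ 0.6069 -0.1281  0.1679] op 0.998 gf 0.0 F [ 0.4  0.8 -0.6]
side 0.19 48 [ 0.582 -0.133  0.191] [ 0.638 -0.094  0.2  ]
side 0.2 27 [ 0.586 -0.126  0.2  ] [ 0.634 -0.102  0.209]
side 0.21 29 [ 0.586 -0.153  0.211] [ 0.634 -0.101  0.22 ]
side 0.22 57 [ 0.582 -0.157  0.22 ] [ 0.634 -0.1    0.23 ]
side 0.23 54 [ 0.583 -0.157  0.231] [ 0.634 -0.101  0.239]
184 [0.32872831 0.20440518 0.02013141] [0.35444302 0.34142379 0.06427176]
top 0.19 81 [ 0.573 -0.159  0.19 ] [ 0.623 -0.098  0.2  ]
top 0.2 73 [ 0.575 -0.152  0.2  ] [ 0.629 -0.1    0.21 ]
top 0.21 70 [ 0.577 -0.154  0.21 ] [ 0.63  -0.104  0.22 ]
top 0.22 71 [ 0.577 -0.156  0.22 ] [ 0.629 -0.103  0.229]
top 0.23 91 [ 0.575 -0.155  0.23 ] [ 0.634 -0.104  0.24 ]
top 0.24 5 [ 0.579 -0.152  0.24 ] [ 0.615 -0.11   0.241]
side 0.006 25 [0.422 0.275 0.006] [0.452 0.291 0.018]
side 0.018 34 [0.423 0.269 0.018] [0.452 0.29  0.03 ]
side 0.03 38 [0.422 0.262 0.03 ] [0.45  0.287 0.042]
side 0.042 15 [0.428 0.268 0.043] [0.444 0.282 0.054]
side 0.054 10 [0.432 0.266 0.054] [0.442 0.279 0.057]
18 [0.34158403 0.2119307  0.02125272] [0.34856367 0.2252598  0.06602194]
```

```bash
cat >> h.py <<'E'
def pick1(c,z,op,phi,eff,zup):
    bot.set_gripper(op)
    o=ori(P3(c,z+.08),phi)
    bot.reach(P3(c,z+.08),o)
    bot.move_straight(P3(c,z),o,max_speed=.08); st('dn')
    bot.set_gripper(0.0,eff); st('grip')
    bot.move_straight(P3(c,zup),max_speed=.15); bot.hold(.1); st('up')
E
python3 - <<'E'
from h import *
c=[.437,.273]
pick1(c,.0365,.5,np.pi/2,40,.33)
d=snap('side','pics/s7.png');bands('side',c,.28,.36,.008,d=d)
cv2.imwrite('pics/c7.png',cv2.resize(d['frame'][100:260,250:380,::-1],None,fx=3.7,fy=3.7,interpolation=2))
E
```

```text
dn t 43.86 tcp [0.4375 0.2732 0.003 ] op 0.505 gf 0.0 F [-1.1 -0.2  1.2]
grip t 44.22 tcp [0.4374 0.2731 0.003 ] op 0.166 gf 39.0 F [-0.3  0.   3.8]
up t 46.42 tcp [0.4368 0.2729 0.2954] op 0.162 gf 39.0 F [-0.4  0.7 -0.1]
side 0.288 13 [0.423 0.273 0.293] [0.452 0.29  0.296]
side 0.296 30 [0.42  0.272 0.296] [0.452 0.292 0.304]
side 0.304 25 [0.422 0.269 0.304] [0.452 0.289 0.311]
side 0.312 25 [0.423 0.276 0.312] [0.451 0.29  0.32 ]
side 0.32 37 [0.422 0.263 0.32 ] [0.451 0.289 0.327]
side 0.328 13 [0.428 0.265 0.328] [0.448 0.29  0.336]
side 0.336 23 [0.428 0.264 0.336] [0.449 0.294 0.344]
side 0.344 25 [0.427 0.26  0.346] [0.45  0.294 0.352]
side 0.352 23 [0.429 0.266 0.352] [0.449 0.296 0.36 ]
```

View pics/c7.png

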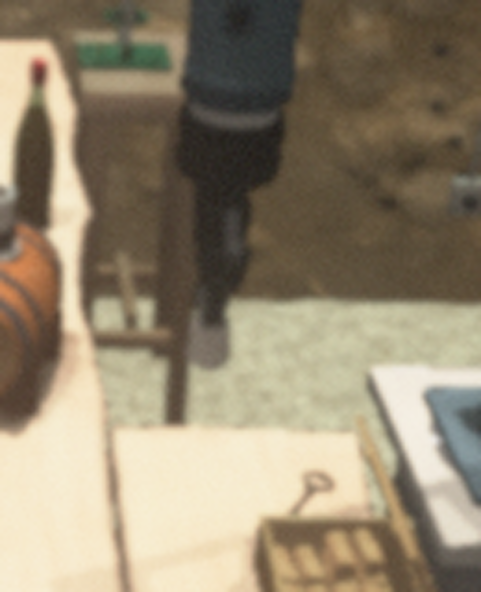

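The bell hangs upright in the fingers at (208,330). I'll place it over the tube.

```bash
python3 - <<'E'
from h import *
c=[.607,-.1287]
bot.reach(P3(c,.33),ori(P3(c,.33),-.28))
bot.move_straight(P3(c,.29),max_speed=.1); bot.hold(.2); st('pre')
bands('side',c,.19,.31); 
r=bot.move_straight(P3(c,.236),max_speed=.04,guard=4); bot.hold(.2); st(r)
E
```

```text
pre t 48.83 tcp [ 0.6075 -0.1288  0.257 ] op 0.165 gf 39.0 F [-0.2  0.7  0.1]
side 0.19 47 [ 0.582 -0.135  0.19 ] [ 0.638 -0.098  0.199]
side 0.2 28 [ 0.586 -0.125  0.2  ] [ 0.634 -0.098  0.21 ]
side 0.21 32 [ 0.586 -0.152  0.21 ] [ 0.634 -0.098  0.22 ]
side 0.22 56 [ 0.582 -0.156  0.22 ] [ 0.634 -0.101  0.23 ]
side 0.23 47 [ 0.583 -0.153  0.23 ] [ 0.634 -0.1    0.239]
side 0.25 13 [ 0.595 -0.123  0.253] [ 0.622 -0.108  0.259]
side 0.26 18 [ 0.595 -0.118  0.26 ] [ 0.622 -0.11   0.269]
side 0.27 18 [ 0.595 -0.121  0.27 ] [ 0.623 -0.106  0.279]
side 0.28 29 [ 0.596 -0.127  0.28 ] [ 0.623 -0.108  0.288]
side 0.29 15 [ 0.596 -0.126  0.292] [ 0.627 -0.115  0.3  ]
side 0.3 31 [ 0.588 -0.133  0.3  ] [ 0.631 -0.111  0.31 ]
True t 50.22 tcp [ 0.6068 -0.1286  0.2058] op 0.162 gf 39.5 F [-0.7 -1.   6.7]
```

```bash
python3 - <<'E'
from h import *
bot.set_gripper(.5); st('rel')
bot.move_straight(P3([.607,-.1287],.36),max_speed=.2)
bands('side',[.607,-.1287],.19,.28)
c=[.464,.4145]
for n in('side','top'): bands(n,c,.04,.07,.008,.03)
pick1(c,.044,.5,np.pi/2,50,.37)
d=snap('side','pics/s8.png');bands('side',c,.30,.39,.008,d=d)
E
```

```text
rel t 50.6 tcp [ 0.6059 -0.1283  0.2041] op 0.503 gf 0.0 F [ 0.5  0.6 -0. ]
side 0.19 45 [ 0.581 -0.14   0.191] [ 0.638 -0.097  0.2  ]
side 0.2 26 [ 0.586 -0.121  0.2  ] [ 0.634 -0.103  0.21 ]
side 0.21 32 [ 0.586 -0.122  0.21 ] [ 0.634 -0.102  0.22 ]
side 0.22 36 [ 0.582 -0.155  0.22 ] [ 0.634 -0.099  0.23 ]
side 0.23 64 [ 0.583 -0.155  0.23 ] [ 0.634 -0.102  0.239]
side 0.24 7 [ 0.603 -0.122  0.242] [ 0.614 -0.118  0.25 ]
side 0.25 13 [ 0.603 -0.134  0.25 ] [ 0.615 -0.118  0.259]
side 0.04 42 [0.445 0.399 0.04 ] [0.484 0.441 0.046]
side 0.048 17 [0.455 0.416 0.048] [0.473 0.425 0.056]
side 0.056 23 [0.455 0.406 0.056] [0.473 0.423 0.061]
dn t 55.06 tcp [0.4645 0.4148 0.0106] op 0.502 gf 0.0 F [0.1 0.  0.7]
grip t 55.41 tcp [0.4644 0.4147 0.0108] op 0.197 gf 48.8 F [-1.2 -0.9  3.9]
up t 57.83 tcp [0.4639 0.4144 0.3354] op 0.204 gf 48.8 F [ 0.4 -0.6 -0.9]
side 0.324 80 [0.433 0.406 0.324] [0.498 0.449 0.332]
side 0.332 135 [0.433 0.399 0.332] [0.496 0.448 0.34 ]
side 0.34 56 [0.439 0.412 0.34 ] [0.491 0.442 0.348]
side 0.348 67 [0.436 0.407 0.348] [0.492 0.443 0.356]
side 0.356 88 [0.44  0.406 0.356] [0.488 0.44  0.364]
side 0.364 76 [0.445 0.401 0.364] [0.484 0.437 0.372]
side 0.372 24 [0.454 0.403 0.374] [0.477 0.437 0.38 ]
side 0.38 33 [0.455 0.398 0.38 ] [0.476 0.438 0.388]
side 0.388 5 [0.459 0.405 0.389] [0.474 0.436 0.39 ]
```

```bash
python3 - <<'E'
from h import *
c=[.607,-.1287]
bot.reach(P3(c,.37),ori(P3(c,.37),-.28))
bot.move_straight(P3(c,.325),max_speed=.1); bot.hold(.2); st('pre')
d=snap('side','pics/s9.png');bands('side',c,.19,.33,d=d); e=snap('top','pics/t9.png'); bands('top',c,.19,.33,d=e)
cv2.imwrite('pics/c9.png',np.hstack([cv2.resize(x,(400,400),interpolation=2) for x in(d['frame'][100:200,200:300,::-1],e['frame'][110:210,235:335,::-1])]))
E
```

```text
pre t 60.71 tcp [ 0.6074 -0.1288  0.292 ] op 0.198 gf 48.8 F [-0.9  0.3 -1.5]
side 0.19 50 [ 0.581 -0.142  0.19 ] [ 0.638 -0.096  0.2  ]
side 0.2 24 [ 0.586 -0.123  0.2  ] [ 0.634 -0.099  0.21 ]
side 0.21 32 [ 0.586 -0.121  0.21 ] [ 0.634 -0.102  0.22 ]
side 0.22 35 [ 0.582 -0.152  0.22 ] [ 0.634 -0.1    0.23 ]
side 0.23 67 [ 0.583 -0.152  0.23 ] [ 0.634 -0.1    0.24 ]
side 0.24 6 [ 0.603 -0.124  0.242] [ 0.614 -0.119  0.249]
side 0.25 12 [ 0.603 -0.131  0.25 ] [ 0.615 -0.115  0.259]
side 0.28 44 [ 0.576 -0.133  0.28 ] [ 0.642 -0.093  0.29 ]
side 0.29 54 [ 0.58  -0.143  0.29 ] [ 0.639 -0.094  0.3  ]
side 0.3 37 [ 0.584 -0.126  0.3  ] [ 0.634 -0.096  0.31 ]
side 0.31 38 [ 0.585 -0.129  0.31 ] [ 0.634 -0.1    0.32 ]
side 0.32 40 [ 0.589 -0.135  0.32 ] [ 0.631 -0.103  0.33 ]
top 0.19 76 [ 0.572 -0.159  0.19 ] [ 0.611 -0.098  0.2  ]
top 0.2 30 [ 0.575 -0.153  0.2  ] [ 0.62  -0.104  0.21 ]
top 0.21 34 [ 0.577 -0.154  0.21 ] [ 0.615 -0.103  0.22 ]
top 0.22 40 [ 0.577 -0.156  0.22 ] [ 0.613 -0.103  0.23 ]
top 0.23 97 [ 0.576 -0.155  0.23 ] [ 0.603 -0.105  0.24 ]
top 0.24 5 [ 0.579 -0.154  0.24 ] [ 0.606 -0.105  0.242]
top 0.28 62 [ 0.569 -0.162  0.282] [ 0.618 -0.094  0.29 ]
top 0.29 121 [ 0.569 -0.158  0.29 ] [ 0.618 -0.096  0.3  ]
top 0.3 38 [ 0.577 -0.154  0.3  ] [ 0.619 -0.1    0.31 ]
top 0.31 79 [ 0.578 -0.153  0.31 ] [ 0.621 -0.103  0.32 ]
top 0.32 78 [ 0.581 -0.149  0.32 ] [ 0.619 -0.103  0.33 ]
```

View pics/c9.png

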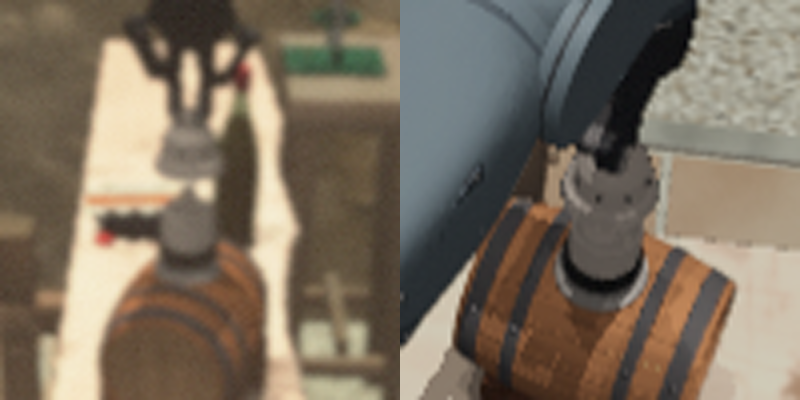

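In both views the cover is aligned with the lock within about 1 mm (side: cover (190,148) over lock (188,215)). I'll lower it.

```bash
python3 - <<'E'
from h import *
c=[.607,-.1290]
r=bot.move_straight(P3(c,.269),max_speed=.04,guard=4); bot.hold(.2); st(r)
E
```

```text
True t 62.18 tcp [ 0.6069 -0.1289  0.2392] op 0.199 gf 49.5 F [-0.5  0.7  5.8]
```

```bash
python3 - <<'E'
from h import *
c=[.607,-.1290]
bot.set_gripper(.5); bot.hold(.3); st('rel')
bot.move_straight(P3(c,.38),max_speed=.15); bot.reach(P3([.45,.15],.38),ori(P3([.45,.15],.38),0)); bot.hold(.2)
d=snap('side','pics/s10.png');bands('side',c,.19,.31,d=d); e=snap('top','pics/t10.png'); bands('top',c,.19,.31,d=e); st('')
cv2.imwrite('pics/c10.png',np.hstack([cv2.resize(x,(400,400),interpolation=2) for x in(d['frame'][100:200,200:300,::-1],e['frame'][110:210,235:335,::-1])]))
E
```

```text
rel t 62.85 tcp [ 0.6061 -0.1286  0.2375] op 0.499 gf 0.0 F [ 0.9 -0.1  0.7]
side 0.19 49 [ 0.582 -0.139  0.19 ] [ 0.638 -0.096  0.2  ]
side 0.2 22 [ 0.586 -0.12   0.2  ] [ 0.634 -0.1    0.209]
side 0.21 32 [ 0.586 -0.122  0.211] [ 0.634 -0.101  0.22 ]
side 0.22 15 [ 0.579 -0.123  0.22 ] [ 0.642 -0.094  0.23 ]
side 0.23 47 [ 0.579 -0.137  0.23 ] [ 0.642 -0.088  0.24 ]
side 0.24 52 [ 0.579 -0.134  0.24 ] [ 0.638 -0.095  0.25 ]
side 0.25 31 [ 0.583 -0.124  0.251] [ 0.634 -0.1    0.26 ]
side 0.26 56 [ 0.587 -0.141  0.261] [ 0.634 -0.103  0.27 ]
side 0.27 15 [ 0.595 -0.142  0.27 ] [ 0.623 -0.115  0.278]
side 0.28 19 [ 0.599 -0.135  0.28 ] [ 0.619 -0.116  0.29 ]
top 0.19 72 [ 0.573 -0.158  0.19 ] [ 0.604 -0.098  0.2  ]
top 0.2 15 [ 0.578 -0.152  0.2  ] [ 0.591 -0.108  0.21 ]
top 0.21 11 [ 0.578 -0.147  0.21 ] [ 0.585 -0.115  0.213]
top 0.22 14 [ 0.571 -0.162  0.225] [ 0.608 -0.093  0.23 ]
top 0.23 75 [ 0.57  -0.161  0.23 ] [ 0.618 -0.094  0.24 ]
top 0.24 89 [ 0.567 -0.159  0.24 ] [ 0.619 -0.096  0.25 ]
top 0.25 40 [ 0.576 -0.153  0.25 ] [ 0.623 -0.105  0.26 ]
top 0.26 129 [ 0.578 -0.153  0.26 ] [ 0.629 -0.103  0.27 ]
top 0.27 61 [ 0.582 -0.146  0.27 ] [ 0.622 -0.108  0.28 ]
top 0.28 37 [ 0.595 -0.136  0.28 ] [ 0.613 -0.119  0.29 ]
 t 65.24 tcp [0.4506 0.1494 0.3457] op 0.5 gf 0.0 F [ 1.  -0.5 -0.2]
```

View pics/c10.png

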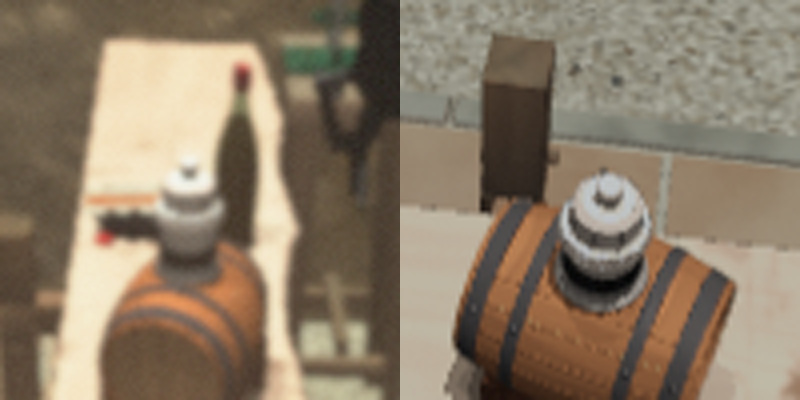

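The stack stands upright and complete on the cask, with the cover down on the lock's rim at crop pixel (190,200) in the side view. The cover's top at about 0.289 m matches the seated height, so I'm handing in.

```bash
python3 -c "
from rig import bot
print(bot.hand_in())"
```

```text
the job is handed in; nothing more can be done
None
```

The fermentation lock is fully built on the cask (bored bung, lock, bell and cover), each part measured seated, and the job was handed in at about 65 s; the judge's verdict was not shown.

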